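Load the dry-block heater and lock its tube block in

ROBOT

A 6-joint arm with a two-finger parallel gripper is mounted at the origin on the work surface. World frame = base frame: x ahead of the robot, y to its left, z up, the work surface at z = 0. Lengths are in mm, angles in degrees, forces in N, time in s.
With the tool pointing down it reaches from about 375 to 925 mm from the base axis. Payload 5.7 kg.
Tool frame: the origin (TCP) lies on the centre line of the jaws, within the pads' length; the fingertips stand 17 mm ahead of it and the grasp point (between the pads) lies 2 mm behind it (r.nose_length is the distance from the TCP to the fingertips, in mm); y points along the fingers, x is the direction in which the jaws open and shut, and the axes are right-handed (so a half turn about y gives the same grasp; the last joint's range is limited). The gripper opens to 85 mm and grips with 20 to 120 N. Pads are 22 mm wide; open, the fingers measure 114 mm over their backs; the gripper's body (76 mm by 85 mm) begins 54 mm behind the grasp point. The pads swing forward as they close: fully open they stand 13 mm farther back than shut.
Start: joints at [-73.058, 20.558, 86.54, -0, 72.909, -6.595], TCP at [239.588, -550.057, 248.267] pointing down, gripper open.
Joint ranges: [-170.27, 170.27], [-57.76, 135], [12.27, 136.19], [-55.21, 235.2], [11.17, 155.16], [-170.74, 170.74]. Speed limits (degrees/s): [136.94, 136.94, 180, 180, 180, 180].

INTERFACE

Orientations are given as a 3x3 rotation matrix whose columns are the frame's x, y, z axes.
In Python, from station import r, capture, camera_info, order, finder gives the robot as it stands.
- The arm moves only by the tool servo_tool, never from a script. Its argument "moves" is a list of rows, each an object of numbers: "grip": the closure in counts, from 0 (fully open) to 255 (shut); "x", "y", "z": the shift along the world's x, y, z in cm; "wx", "wy", "wz": the turn, a rotation vector about the world's x, y, z in rad. In form: [{"grip": .., "x": .., "y": .., "z": .., "wx": .., "wy": .., "wz": ..}, ...]. A call has 1 to 12 rows; each row shifts and turns the commanded pose from where the row before left it; what a row does not reach is not made up. A row lasts 1/12 s, in which the tool goes at most 41.7 mm and 7.16 degrees, less where a joint would pass 70% of its speed; a pose out of reach is approached as far as the arm can. A call with a gripper value outside its range is refused whole. The fingers move at their own pace and stop on an object; "squeeze" is the grip in N (left out, the last holds). Time passes only in rows, so rows that do not move let the fingers close. It gives the time, the measured TCP pose, the force and the opening at its end, in the units of the state.
- r.get_obs(): the state, without advancing time (a new reading comes with each control period).
- capture(name): name is "side" or "top"; returns (picture, depth): 480x640x3 uint8, red, green, blue; 480x640 float32, mm along the optical axis (not along the pixel's ray), 0 where there is no reading.
- camera_info(name): a dict with "camera_matrix" (3x3 intrinsics, pixels), "R" (3x3) and "t" (3): a world point X has camera coordinates R X + t. Camera axes: x right, y down, z forward; pixel columns grow to the right and rows downward; lengths in mm; the calibration is good to about 2 mm. A picture is of the moment at which its call begins. camera_info takes no time and is no camera call.
- order.close_job(): hands the job in, once; it reports no verdict.
Trained networks look in the newest picture that a camera, given by its name, has taken for a name from the list of things; names that differ only in an ending like _2 or _b are one class to them, and where a whole thing is asked for, a point or a joint stands for the part that bears it (a point fixed in the world has none). Each returns a list of dicts, best first, with "score" (0 to 1); they miss things now and then, are a little off and sometimes report something else, mostly with a low value. They report only what shows in the picture. A call takes as long as a camera call. They do not tell look-alikes from the thing itself.
- finder.spot_in(camera, thing): "extent" ([centre column, centre row, width, height] in pixels, round what is visible of it).
- finder.regions_of(camera, thing): "region" (480x640 bool, what is visible of it) and "extent" ([centre column, centre row, width, height] in pixels, round what is visible of it).
- finder.mark_of(camera, thing): "location" ([column, row] in pixels: a listed point, or the origin of a listed thing).
The state is a dict: "time": time; "joint_pos": joint angles; "dq": joint speeds; "effort": joint torques, N m; "eef_pos": TCP position; "eef_rot": TCP orientation; "force": force on the tool from outside, world axes, zero at the start; "wrist_torque": the same for the moment, N m; "width": finger opening in mm.
Only numpy, scipy, OpenCV 4.12 (cv2) and the standard library are available. Lean on these libraries where they do the work, as an engineer would, in place of code of your own. Each camera call takes 0.05 s, during which the arm holds its last target. There are 200 camera calls.

TASK

Seat the aluminium tube block with the black post flat in the well of the white heater, then lock it in with the blue latch plate: tilt the plate to hook its oblong eye past the red T-head of the stud and lay it level on the deck, its plain end over the edge of the block. Leave both released and at rest, and do not disturb the other things on the bench.

Things in the scene. Friction and masses are not known exactly. Their poses are not given: they have to be found in the camera images.
- heater: White dry-block heater, fixed to the bench, 240 x 130 x 50 mm; its flat deck is 50 mm above the bench. Origin: on the bench, under the deck; the box runs from x = -125 to +115 mm and y = -65 to +65 mm in its own frame. z up; its x axis runs from the stud (at x = -90) towards the well (centre at x = +34); y across. Display flush in the deck at x = +96.
- well (a point): Centre of the floor of the heater's rectangular well (black floor). The well is 82.4 mm along the heater's x, 58.4 mm along its y and 32 mm deep, with plain vertical walls; its floor is 18 mm above the bench. Axes as the heater.
- stud (a point): Foot of the steel stud, at deck height (50 mm above the bench), 124 mm from the well's centre. Above the deck a round neck 8 mm in diameter and 14 mm high, on it a red bar-shaped head 36 mm along the heater's x, 14 mm along y and 5 mm thick, centred on the neck (top 19 mm above the deck). Axes as the heater.
- block: Aluminium tube block, 80 (x) x 56 (y) x 31 mm high, about 0.35 kg, six dark tube holes drawn on top (no real depth). Black lifting post in the middle of its top, 16 (x) x 24 (y) x 34 mm, up to 65 mm above the underside. Origin: centre of its underside, z up. It fits the well with 1.2 mm free on each side, either way round, and then lies 1 mm below the deck.
- block_post (a point): Point to grip inside the block's post, 52 mm above the block's underside. Axes as the block.
- latch: Blue latch plate, 123 x 44 x 5 mm, about 0.15 kg, with a rectangular eye 30 mm (x) by 20 mm (y). Origin: middle of the eye, at the underside; z up. The plate runs from x = -23 (nose, 8 mm of bar beyond the eye) to x = +100 mm (plain tail), y = -22 to +22. Black grip 16 (x) x 24 (y) x 36 mm stands on it at x = +45, top 41 mm above the underside. Locked, its x runs as the heater's x.
- latch_grip (a point): Point to grip inside the plate's black grip: x = +45 mm, 29 mm above the underside. Axes as the plate. The stud's head is 6 mm longer than the eye, so a level plate neither goes on nor comes off; tilted about 33 degrees, tail up, the nose goes down outside the head, slides under it to the neck, and the tail then comes down past the head's other end.
- latch_tail (a point): Middle of the plate's tail edge at its underside, x = +100 mm. Axes as the plate. Locked, it lies over the well's edge.
- tube_rack: Bystander: blue rack with purple-capped tubes, 60 x 160 x 86 mm. Origin: centre of underside.
- reagent_bottle: Bystander: white bottle, blue cap, 72 mm in diameter, 150 mm high. Origin: centre of underside.
- stain_jar: Bystander: amber jar, 56 mm in diameter, 75 mm high. Origin: centre of underside.
- slide_box: Bystander: yellow slide box, 90 x 130 x 35 mm. Origin: centre of underside.
- tip_tray: Bystander: grey open tray, 120 x 160 x 50 mm. Origin: centre of underside.
- spare_block: Bystander: plain aluminium block without a post, 60 x 60 x 45 mm. Origin: centre of underside.
- beaker: Bystander: glass beaker, 66 mm in diameter, 85 mm high. Origin: centre of underside.
Things that resemble listed ones, but are neither listed nor needed, are in the scene too. What is meant by the latch is not turquoise, and is the smaller of those in its own colour.

How it is judged (in metres and radians):
On the way:
1. the tube block lies flat on the floor of the well (horizontal distance between block and well below 0.004 m and z of block in the frame of well below 0.0025 m and angle between block's own z axis and vertical below 0.05 rad and angle between the x axis of block and the x axis of heater, either way round below 0.08 rad), for 0.2 s.
At the end, for the whole second after the job is handed in: Block flat in the well (2.5 mm of its floor, 4 mm of centre, 0.05 rad); latch plate level on the deck (3 mm, 0.05 rad), the stud through its eye (14 mm) and its tail over the block's edge (3 mm past the well's edge, 20 mm of the centre line); both released and at rest (all of step 1 and z of latch in the frame of stud below 0.003 m and angle between latch's own z axis and vertical below 0.05 rad and horizontal distance between latch and stud below 0.014 m and x of latch_tail in the frame of heater above -0.004 m and y of latch_tail in the frame of heater between -0.02 and 0.02 m and linear speed of each of block, latch below 0.01 m/s); the robot touches nothing.
It fails at once if a bystander is moved more than 3 cm or tipped over (distance of any of tube_rack, reagent_bottle, stain_jar, slide_box, tip_tray, spare_block, beaker from where it was at the start of the episode above 0.03 m or angle between any of tube_rack, reagent_bottle, stain_jar, slide_box, tip_tray, spare_block, beaker's own z axis and vertical above 0.5 rad).
It also fails if it takes over 64 s, if anything falls off the work surface, if the arm or the gripper's body presses on something with over 40 N, if the wrist force passes 120 N, or if a joint passes its speed limit or range.

## Working session

There is one attempt and no reset: what is moved stays moved. The work goes in short steps, Python scripts to look and compute and a tool call to move; the robot and the scene stay as the last step left them, time stands still between calls to the robot, and variables do not carry over. Pictures are saved under pics/ and viewed, about 8 in all and at most 12, crops included, and the job is handed in when it is done.

Besides the shell and the picture viewer there is one more tool, called after "Request:" by a JSON object that holds its "fn" and its "kwargs", one argument or row to a line. servo_tool: Moves the arm, as the interface text tells. Its arguments: {"type":"object","properties":{"moves":{"type":"array","items":{"type":"object","properties":{"grip":{"type":"number"},"x":{"type":"number"},"y":{"type":"number"},"z":{"type":"number"},"wx":{"type":"number"},"wy":{"type":"number"},"wz":{"type":"number"}}}},"squeeze":{"type":"number"}},"required":["moves"]}

```bash
ls; mkdir -p pics; cat > h.py <<'E'
import numpy as np, cv2
from station import r, capture, camera_info, order, finder
def ray(cam,px):
    ci=camera_info(cam);K=np.array(ci["camera_matrix"]);R=np.array(ci["R"]);t=np.array(ci["t"])
    d=R.T@np.linalg.inv(K)@np.array([px[0],px[1],1.0]);return -R.T@t,d
def at_z(cam,px,z):
    o,d=ray(cam,px);return o+d*(z-o[2])/d[2]
def cloud(cam,depth):
    ci=camera_info(cam);K=np.array(ci["camera_matrix"]);R=np.array(ci["R"]);t=np.array(ci["t"])
    v,u=np.mgrid[0:480,0:640];P=np.stack([(u-K[0,2])/K[0,0]*depth,(v-K[1,2])/K[1,1]*depth,depth],-1)
    W=(P-t)@R; W[depth<=0]=np.nan; return W
def proj(cam,X):
    ci=camera_info(cam);p=np.array(ci["camera_matrix"])@(np.array(ci["R"])@np.array(X,float)+np.array(ci["t"]));return p[:2]/p[2]
def save(n,im): cv2.imwrite(f"pics/{n}.png",im[:,:,::-1])
E
python3 - <<'E'
from h import *
for c in("top","side"):
    im,d=capture(c);save(c+"0",im);np.savez(f"{c}0.npz",im=im,d=d);W=cloud(c,d)
    ci=camera_info(c);print(c,"cam",(-np.array(ci["R"]).T@np.array(ci["t"])).round(), np.array(ci["camera_matrix"])[0,0])
    for n in("heater","well","stud","block","block_post","latch","latch_grip","latch_tail"):
        for m in finder.mark_of(c,n)[:3]:
            u,v=[int(round(x)) for x in m["location"]]
            print(n,round(m["score"],2),(u,v),W[v,u].round(0) if 0<=u<640 and 0<=v<480 else "")
print(r.get_obs()["time"])
E
```

```text
pics
top cam [ 454.   12. 1593.] 618.9198969933316
heater 0.62 (339, 230) [569.   8.  43.]
heater 0.33 (458, 288) [ 426. -284.   64.]
well 0.62 (338, 229) [573.  11.  19.]
well 0.56 (324, 225) [583.  46.  15.]
well 0.42 (455, 286) [ 430. -281.   44.]
stud 0.55 (371, 235) [554. -70.  74.]
stud 0.46 (324, 228) [575.  46.  23.]
stud 0.18 (164, 336) [301. 445.  38.]
block 0.86 (454, 288) [ 425. -279.   38.]
block 0.72 (370, 236) [553. -69.  53.]
block 0.22 (209, 224) [586. 345.   3.]
block_post 0.81 (460, 286) [ 431. -289.   64.]
latch 0.6 (166, 192) [669. 459.   1.]
latch 0.57 (217, 262) [488. 324.  -8.]
latch 0.4 (323, 224) [585.  49.  22.]
latch_grip 0.91 (210, 241) [540. 334.  39.]
latch_grip 0.85 (267, 302) [388. 185.  59.]
latch_grip 0.8 (169, 175) [709. 443.  33.]
latch_tail 0.87 (209, 222) [591. 344.   6.]
latch_tail 0.86 (251, 272) [462. 233.   6.]
latch_tail 0.85 (179, 156) [763. 425.   7.]
side cam [-233.  777. 1054.] 530.1290538584707
heater 0.91 (322, 247) [531.  54.  49.]
well 0.62 (314, 246) [574.  44.  16.]
stud 0.96 (352, 220) [549. -84.  51.]
latch 0.9 (170, 312) [592. 489.  86.]
latch 0.58 (256, 318) [498. 317.  -1.]
latch_grip 0.97 (162, 291) [706. 452.  39.]
latch_grip 0.73 (240, 304) [531. 337.  41.]
latch_grip 0.57 (321, 306) [378. 204.  54.]
latch_tail 0.76 (162, 285) [756. 430.   5.]
latch_tail 0.68 (287, 307) [469. 238.   0.]
latch_tail 0.61 (223, 304) [594. 350.  -2.]
0.9
```

View pics/top0.png

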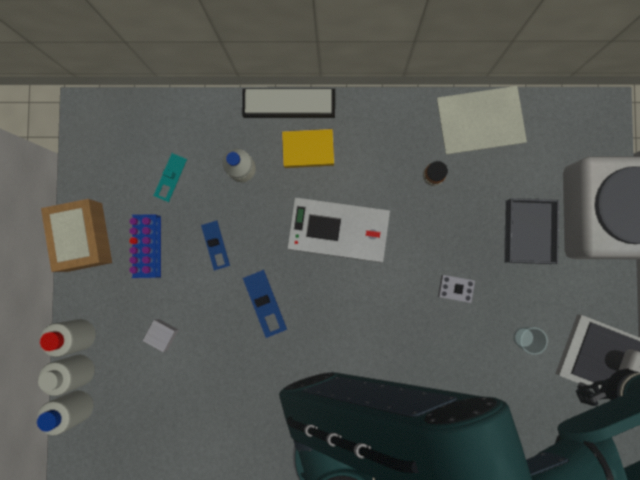

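View pics/side0.png

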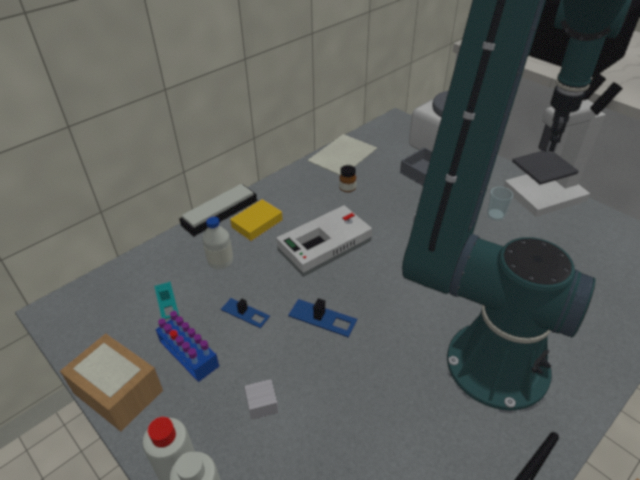

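The top view shows the heater at (339,230) with the display to the left and the red head at (373,234). The tube block is at (458,289), and the smaller blue plate is at (215,246) with its eye towards (222,262). The larger blue plate at (265,302) and the turquoise one at (170,177) are decoys. The side view agrees.

```bash
cat > seg.py <<'E'
from h import *
def up(im,x0,y0,x1,y1,s=6):
    return cv2.resize(im[y0:y1,x0:x1],None,fx=s,fy=s,interpolation=cv2.INTER_CUBIC)
def biggest(mask):
    cs,_=cv2.findContours(mask.astype(np.uint8),cv2.RETR_EXTERNAL,cv2.CHAIN_APPROX_NONE);return max(cs,key=cv2.contourArea)
def rect(cam,im,box,f,z,s=6):
    c=up(im,*box,s);m=f(c.astype(int));k=biggest(m)
    p=cv2.boxPoints(cv2.minAreaRect(k)); 
    px=(p+.5)/s-.5+np.array(box[:2]); W=np.array([at_z(cam,q,z)[:2] for q in px])
    M=cv2.moments(k);cc=(np.array([M['m10']/M['m00'],M['m01']/M['m00']])+.5)/s-.5+np.array(box[:2])
    a,b=W[1]-W[0],W[2]-W[1]
    if np.linalg.norm(a)<np.linalg.norm(b):a,b=b,a
    return dict(c=W.mean(0).round(1),size=(np.linalg.norm(a).round(1),np.linalg.norm(b).round(1)),yaw=np.degrees(np.arctan2(a[1],a[0])).round(1),cen=at_z(cam,cc,z)[:2].round(1)),cv2.drawContours(c.copy(),[p.astype(int)],0,(255,0,255),1)
E
python3 - <<'E'
from seg import *
im=np.load("top0.npz")["im"]
red=lambda c:(c[...,0]-c[...,1]>60)
white=lambda c:(c.min(-1)>140)
blue=lambda c:(c[...,2]-c[...,0]>40)
dark=lambda c:(c.max(-1)<75)
J=[("heater",(275,185,405,275),white,50),("well",(303,208,350,248),dark,34),("stud",(355,220,392,248),red,69),("block",(432,265,485,312),lambda c:c.min(-1)>120,31),("post",(447,277,472,300),dark,65),("latch",(192,210,240,280),blue,5),("grip",(200,230,225,255),dark,41)]
for n,b,f,z in J:
    q,v=rect("top",im,b,f,z);print(n,q)
    cv2.imwrite(f"pics/s_{n}.png",v[:,:,::-1])
W=cloud("top",np.load("top0.npz")["d"])
print("heights deck",np.nanmedian(W[205:212,310:370,2]),"table",np.nanmedian(W[300:330,350:400,2]))
A=[cv2.imread(f"pics/s_{n}.png") for n in("heater","block","latch")]
H=max(a.shape[0] for a in A);A=[cv2.copyMakeBorder(a,0,H-a.shape[0],0,4,0) for a in A]
m=np.hstack(A);m=cv2.resize(m,None,fx=min(1,800/m.shape[1]),fy=min(1,800/m.shape[1]),interpolation=cv2.INTER_AREA);cv2.imwrite("pics/mos.png",m)
E
```

```text
heater {'c': array([569.9,   9.6]), 'size': (np.float64(236.9), np.float64(126.1)), 'yaw': np.float64(-97.9), 'cen': array([567. ,   1.4])}
well {'c': array([575.7,  47.9]), 'size': (np.float64(79.7), np.float64(55.6)), 'yaw': np.float64(-97.9), 'cen': array([575.8,  48. ])}
stud {'c': array([558.5, -74.6]), 'size': (np.float64(34.2), np.float64(13.1)), 'yaw': np.float64(-98.6), 'cen': array([558.4, -74.7])}
block {'c': array([ 424.1, -287.2]), 'size': (np.float64(54.8), np.float64(52.9)), 'yaw': np.float64(-100.3), 'cen': array([ 424.1, -287.4])}
post {'c': array([ 424.4, -284.3]), 'size': (np.float64(22.4), np.float64(20.5)), 'yaw': np.float64(-9.2), 'cen': array([ 424.5, -284.4])}
latch {'c': array([531.6, 327.5]), 'size': (np.float64(121.3), np.float64(42.8)), 'yaw': np.float64(-163.0), 'cen': array([530.4, 326.5])}
grip {'c': array([536.8, 326.2]), 'size': (np.float64(31.3), np.float64(21.6)), 'yaw': np.float64(-73.5), 'cen': array([536.8, 326.2])}
heights deck 49.656590593920534 table -0.1493758666954967
```

View pics/mos.png

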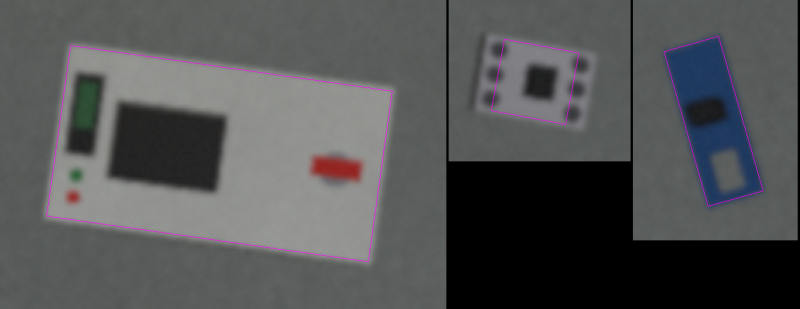

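The mosaic shows a good fit on the heater and the small plate: the stud-to-well vector is 123.9 mm (124 expected), heater yaw 82°, plate yaw 17°. The block outline broke at its holes, so I'll redo that one.

```bash
python3 - <<'E'
from seg import *
im=np.load("top0.npz")["im"]
k=np.ones((25,25),np.uint8)
f=lambda c:cv2.morphologyEx((c.min(-1)>118).astype(np.uint8),cv2.MORPH_CLOSE,k)
for th in(112,122,132):
    f=lambda c:cv2.morphologyEx((c.min(-1)>th).astype(np.uint8),cv2.MORPH_CLOSE,np.ones((31,31),np.uint8))
    print(rect("top",im,(430,262,487,314),f,31)[0])
o=r.get_obs();print(o["eef_rot"],o["eef_pos"],o["width"],r.nose_length,o["force"])
im2=np.load("side0.npz")["im"]
print(proj("side",[424,-285,31]))
E
```

```text
{'c': array([ 424. , -287.8]), 'size': (np.float64(79.1), np.float64(55.8)), 'yaw': np.float64(-100.2), 'cen': array([ 424.1, -288.1])}
{'c': array([ 424.1, -287.6]), 'size': (np.float64(74.9), np.float64(51.9)), 'yaw': np.float64(-100.3), 'cen': array([ 424.2, -287.5])}Traceback (most recent call last):
  File "<stdin>", line 7, in <module>
  File "seg.py", line 7, in rect
    c=up(im,*box,s);m=f(c.astype(int));k=biggest(m)
                                         ~~~~~~~^^^
  File "seg.py", line 5, in biggest
    cs,_=cv2.findContours(mask.astype(np.uint8),cv2.RETR_EXTERNAL,cv2.CHAIN_APPROX_NONE);return max(cs,key=cv2.contourArea)
                                                                                                ~~~^^^^^^^^^^^^^^^^^^^^^^^^
ValueError: max() iterable argument is empty
```

```bash
python3 - <<'E'
from h import *
o=r.get_obs();print(np.round(o["eef_rot"],4),o["eef_pos"],o["width"],r.nose_length,o["force"],o["time"])
R=np.array(o["eef_rot"]);print("x yaw",np.degrees(np.arctan2(R[1,0],R[0,0])))
E
```

```text
[[ 3.993e-01 -0.000e+00  9.168e-01]
 [-9.168e-01  1.000e-04  3.993e-01]
 [-1.000e-04 -1.000e+00  0.000e+00]] [ 239.57437115 -550.03831163  248.25863966] 85.73235363679886 17.0 [-0.14402228 -0.12320816  0.13915681] 0.9
x yaw -66.46425663946337
```

Request:
{"fn": "servo_tool", "kwargs": {
  "moves": [
    {"x": 1.84,"y": 2.62,"wz": -0.0589},
    {"x": 1.84,"y": 2.62,"wz": -0.0589},
    {"x": 1.84,"y": 2.62,"wz": -0.0589},
    {"x": 1.84,"y": 2.62,"wz": -0.0589},
    {"x": 1.84,"y": 2.62,"wz": -0.0589},
    {"x": 1.84,"y": 2.62,"wz": -0.0589},
    {"x": 1.84,"y": 2.62,"wz": -0.0589},
    {"x": 1.84,"y": 2.62,"wz": -0.0589},
    {"x": 1.84,"y": 2.62,"wz": -0.0589},
    {"x": 1.84,"y": 2.62,"wz": -0.0589,"z": -3},
    {"z": -3},
    {"z": -2}
  ],
  "squeeze": 50
}}

```text
$.moves[0]: bad value
```

Request:
{"fn": "servo_tool", "kwargs": {
  "moves": [
    {"grip": 0,"x": 1.84,"y": 2.62,"z": 0,"wx": 0,"wy": 0,"wz": -0.0589},
    {"grip": 0,"x": 1.84,"y": 2.62,"z": 0,"wx": 0,"wy": 0,"wz": -0.0589},
    {"grip": 0,"x": 1.84,"y": 2.62,"z": 0,"wx": 0,"wy": 0,"wz": -0.0589},
    {"grip": 0,"x": 1.84,"y": 2.62,"z": 0,"wx": 0,"wy": 0,"wz": -0.0589},
    {"grip": 0,"x": 1.84,"y": 2.62,"z": 0,"wx": 0,"wy": 0,"wz": -0.0589},
    {"grip": 0,"x": 1.84,"y": 2.62,"z": 0,"wx": 0,"wy": 0,"wz": -0.0589},
    {"grip": 0,"x": 1.84,"y": 2.62,"z": 0,"wx": 0,"wy": 0,"wz": -0.0589},
    {"grip": 0,"x": 1.84,"y": 2.62,"z": 0,"wx": 0,"wy": 0,"wz": -0.0589},
    {"grip": 0,"x": 1.84,"y": 2.62,"z": 0,"wx": 0,"wy": 0,"wz": -0.0589},
    {"grip": 0,"x": 1.84,"y": 2.62,"z": -3,"wx": 0,"wy": 0,"wz": -0.0589},
    {"grip": 0,"x": 0,"y": 0,"z": -3,"wx": 0,"wy": 0,"wz": 0},
    {"grip": 0,"x": 0,"y": 0,"z": -2,"wx": 0,"wy": 0,"wz": 0}
  ],
  "squeeze": 50
}}

```text
time: 1.9
eef_pos: [423.1, -287.2, 168.3]
eef_rot: [[-0.174, -0.0, 0.985], [-0.985, 0.001, -0.174], [-0.001, -1.0, -0.0]]
force: [-0.7, -0.4, -0.6]
width: 85.0
```

Request:
{"fn": "servo_tool", "kwargs": {
  "moves": [
    {"grip": 0,"x": 0.05,"y": 0,"z": -3,"wx": 0,"wy": 0,"wz": 0},
    {"grip": 0,"x": 0,"y": 0,"z": -3,"wx": 0,"wy": 0,"wz": 0},
    {"grip": 0,"x": 0,"y": 0,"z": -2.5,"wx": 0,"wy": 0,"wz": 0},
    {"grip": 0,"x": 0,"y": 0,"z": -2,"wx": 0,"wy": 0,"wz": 0},
    {"grip": 60,"x": 0,"y": 0,"z": -1.2,"wx": 0,"wy": 0,"wz": 0},
    {"grip": 255,"x": 0,"y": 0,"z": 0,"wx": 0,"wy": 0,"wz": 0},
    {"grip": 255,"x": 0,"y": 0,"z": 0,"wx": 0,"wy": 0,"wz": 0},
    {"grip": 255,"x": 0,"y": 0,"z": 0,"wx": 0,"wy": 0,"wz": 0},
    {"grip": 255,"x": 0,"y": 0,"z": 0,"wx": 0,"wy": 0,"wz": 0},
    {"grip": 255,"x": 0,"y": 0,"z": 0,"wx": 0,"wy": 0,"wz": 0},
    {"grip": 255,"x": 0,"y": 0,"z": 0,"wx": 0,"wy": 0,"wz": 0},
    {"grip": 255,"x": 0,"y": 0,"z": 0,"wx": 0,"wy": 0,"wz": 0}
  ]
}}

```text
time: 2.9
eef_pos: [423.9, -289.9, 54.0]
eef_rot: [[-0.177, 0.002, 0.984], [-0.984, -0.001, -0.177], [0.001, -1.0, 0.002]]
force: [0.3, 1.0, 6.0]
width: 15.4
```

Request:
{"fn": "servo_tool", "kwargs": {
  "moves": [
    {"grip": 255,"x": 0,"y": 0,"z": 1,"wx": 0,"wy": 0,"wz": 0},
    {"grip": 255,"x": 0,"y": 0,"z": 2,"wx": 0,"wy": 0,"wz": 0},
    {"grip": 255,"x": 0,"y": 0,"z": 3,"wx": 0,"wy": 0,"wz": 0},
    {"grip": 255,"x": 0.5,"y": 1,"z": 3,"wx": 0,"wy": 0,"wz": 0},
    {"grip": 255,"x": 1.2,"y": 2.8,"z": 1,"wx": 0,"wy": 0,"wz": 0.0127},
    {"grip": 255,"x": 1.5,"y": 3.3,"z": 0,"wx": 0,"wy": 0,"wz": 0.0127},
    {"grip": 255,"x": 1.5,"y": 3.3,"z": 0,"wx": 0,"wy": 0,"wz": 0.0127},
    {"grip": 255,"x": 1.5,"y": 3.3,"z": 0,"wx": 0,"wy": 0,"wz": 0},
    {"grip": 255,"x": 1.5,"y": 3.3,"z": 0,"wx": 0,"wy": 0,"wz": 0},
    {"grip": 255,"x": 1.5,"y": 3.3,"z": 0,"wx": 0,"wy": 0,"wz": 0},
    {"grip": 255,"x": 1.2,"y": 2.7,"z": 0,"wx": 0,"wy": 0,"wz": 0},
    {"grip": 255,"x": 0,"y": 0,"z": 0,"wx": 0,"wy": 0,"wz": 0}
  ]
}}

```text
time: 3.9
eef_pos: [528.9, -54.8, 153.6]
eef_rot: [[-0.136, 0.002, 0.991], [-0.991, 0.002, -0.136], [-0.002, -1.0, 0.002]]
force: [-0.1, 0.3, -3.7]
width: 15.2
```

Request:
{"fn": "servo_tool", "kwargs": {
  "moves": [
    {"grip": 255,"x": 1.2,"y": 2.6,"z": 0,"wx": 0,"wy": 0,"wz": 0},
    {"grip": 255,"x": 1.2,"y": 2.6,"z": -1,"wx": 0,"wy": 0,"wz": 0},
    {"grip": 255,"x": 1.2,"y": 2.6,"z": -1,"wx": 0,"wy": 0,"wz": 0},
    {"grip": 255,"x": 1.1,"y": 2.5,"z": -1,"wx": 0,"wy": 0,"wz": 0},
    {"grip": 255,"x": 0,"y": 0,"z": -1,"wx": 0,"wy": 0,"wz": 0},
    {"grip": 255,"x": 0,"y": 0,"z": 0,"wx": 0,"wy": 0,"wz": 0},
    {"grip": 255,"x": 0,"y": 0,"z": 0,"wx": 0,"wy": 0,"wz": 0}
  ]
}}

```text
time: 4.48
eef_pos: [572.9, 43.2, 112.4]
eef_rot: [[-0.139, -0.003, 0.99], [-0.99, -0.0, -0.139], [0.001, -1.0, -0.002]]
force: [-0.2, -0.5, -2.1]
width: 15.1
```

```bash
python3 - <<'E'
from h import *
o=r.get_obs();print(o["eef_pos"],o["force"])
for c in("top","side"):
    im,d=capture(c);np.savez(f"{c}1.npz",im=im,d=d)
    if c=="top": a=cv2.resize(im[180:290,265:415],None,fx=3,fy=3,interpolation=cv2.INTER_CUBIC)
    else: b=cv2.resize(im[150:290,230:400],None,fx=3,fy=3,interpolation=cv2.INTER_CUBIC)
b=b[:420,:]
H=max(a.shape[0],b.shape[0]);m=np.zeros((H,a.shape[1]+b.shape[1],3),np.uint8);m[:a.shape[0],:a.shape[1]]=a;m[:b.shape[0],a.shape[1]:]=b
m=cv2.resize(m,None,fx=.83,fy=.83);save("m1",m)
E
```

```text
[572.87349798  43.20861887 112.44308707] [-0.24914227 -0.47047026 -2.12147243]
```

View pics/m1.png

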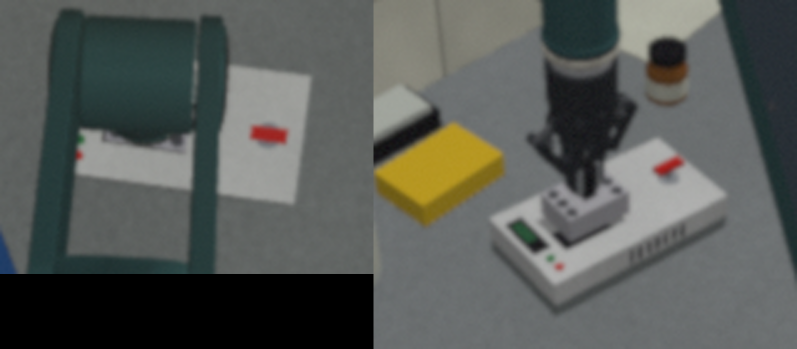

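The top view is blocked by the arm. The side view shows the block held level just above the well. I'll fit wireframes to the edges in the side view to get the relative offset.

```bash
cat > fit.py <<'E'
from h import *
from scipy.optimize import minimize
from scipy.ndimage import map_coordinates, gaussian_filter
def box(x0,x1,y0,y1,z0,z1,which):
    S={"top":[((x0,y0,z1),(x1,y0,z1)),((x1,y0,z1),(x1,y1,z1)),((x1,y1,z1),(x0,y1,z1)),((x0,y1,z1),(x0,y0,z1))]}
    return S[which]
def samp(segs):
    return np.array([np.array(a)+(np.array(b)-a)*t for a,b in segs for t in np.linspace(.04,.96,60)])
def fit(cam,im,P,pose,s=1.0,yawfree=True,rng=5):
    g=gaussian_filter(im.astype(float).mean(-1),s);gy,gx=np.gradient(g);G=np.hypot(gx,gy)
    ci=camera_info(cam);K=np.array(ci["camera_matrix"]);R=np.array(ci["R"]);t=np.array(ci["t"])
    def f(q):
        a=np.radians(pose[2]+(q[2] if yawfree else 0));c,sn=np.cos(a),np.sin(a)
        X=np.c_[pose[0]+q[0]+c*P[:,0]-sn*P[:,1],pose[1]+q[1]+sn*P[:,0]+c*P[:,1],P[:,2]]
        p=(X@R.T+t)@K.T;p=p[:,:2]/p[:,2:]
        return -map_coordinates(G,[p[:,1],p[:,0]],order=3).mean()
    best=min(((f([i,j,0]),i,j) for i in np.arange(-rng,rng+1) for j in np.arange(-rng,rng+1)))
    q=minimize(f,[best[1],best[2],0],method="Nelder-Mead",options=dict(initial_simplex=[[best[1],best[2],0],[best[1]+1,best[2],0],[best[1],best[2]+1,0],[best[1],best[2],1]]))
    return np.round(np.array(pose)+q.x*np.array([1,1,yawfree]),2),round(q.fun,2)
HEAT=samp(box(-125,115,-65,65,0,50,"top"))
WELL=samp(box(34-41.2,34+41.2,-29.2,29.2,0,50,"top"))
def BLK(u): return samp(box(-40,40,-28,28,0,u+31,"top"))
E
python3 - <<'E'
from fit import *
T0=np.load("top0.npz")["im"];S0=np.load("side0.npz")["im"];S1=np.load("side1.npz")["im"]
hp=[571,14.4,82]
for c,im in(("top",T0),("side",S0)):
    for n,P in(("heat",HEAT),("well",WELL)):
        q,v=fit(c,im,P,hp);a=np.radians(q[2]);print(c,n,q,v,"well centre",(q[:2]+34*np.array([np.cos(a),np.sin(a)])).round(2))
print("top block0",fit("top",T0,BLK(0),[424.1,-287.7,79.8]))
for u in(57,58.4,60): print("side block1 u",u,fit("side",S1,BLK(u),[572.9,43.2,82]))
E
```

```text
top heat [570.92  14.81  82.4 ] -15.11 well centre [575.42  48.51]
top well [570.18  14.03  82.21] -27.25 well centre [574.79  47.72]
side heat [568.24  15.81  82.49] -14.4 well centre [572.68  49.52]
side well [568.9   14.07  82.59] -20.07 well centre [573.28  47.79]
top block0 (array([ 424.  , -287.53,   82.11]), np.float64(-8.04))
side block1 u 57 (array([570.77,  45.22,  83.3 ]), np.float64(-12.07))
side block1 u 58.4 (array([569.66,  46.29,  83.34]), np.float64(-12.06))
side block1 u 60 (array([568.39,  47.51,  83.37]), np.float64(-12.04))
```

Request:
{"fn": "servo_tool", "kwargs": {
  "moves": [
    {"grip": 255,"x": 0.28,"y": 0.25,"z": 0,"wx": 0,"wy": 0,"wz": 0.006},
    {"grip": 255,"x": 0,"y": 0,"z": -0.4,"wx": 0,"wy": 0,"wz": 0},
    {"grip": 255,"x": 0,"y": 0,"z": -0.4,"wx": 0,"wy": 0,"wz": 0},
    {"grip": 255,"x": 0,"y": 0,"z": -0.3,"wx": 0,"wy": 0,"wz": 0},
    {"grip": 255,"x": 0,"y": 0,"z": -0.2,"wx": 0,"wy": 0,"wz": 0},
    {"grip": 255,"x": 0,"y": 0,"z": 0,"wx": 0,"wy": 0,"wz": 0},
    {"grip": 255,"x": 0,"y": 0,"z": 0,"wx": 0,"wy": 0,"wz": 0}
  ]
}}

```text
time: 5.17
eef_pos: [577.4, 45.8, 103.8]
eef_rot: [[-0.134, 0.002, 0.991], [-0.991, -0.0, -0.134], [0.0, -1.0, 0.002]]
force: [-10.4, 0.2, 33.7]
width: 15.4
```

Request:
{"fn": "servo_tool", "kwargs": {
  "moves": [
    {"grip": 255,"x": 0,"y": 0,"z": 0.8,"wx": 0,"wy": 0,"wz": 0},
    {"grip": 255,"x": 0,"y": 0,"z": 0,"wx": 0,"wy": 0,"wz": 0},
    {"grip": 255,"x": 0,"y": 0,"z": 0,"wx": 0,"wy": 0,"wz": 0}
  ]
}}

```text
time: 5.42
eef_pos: [577.2, 46.0, 107.9]
eef_rot: [[-0.134, 0.001, 0.991], [-0.991, 0.0, -0.134], [-0.0, -1.0, 0.001]]
force: [-0.1, 0.4, -2.4]
width: 15.2
```

```bash
python3 - <<'E'
from fit import *
o=r.get_obs();print(o["eef_pos"],o["force"],o["wrist_torque"],o["eef_rot"])
im,d=capture("side");np.savez("side2.npz",im=im,d=d)
u=o["eef_pos"][2]-54
print(u,fit("side",im,BLK(u),[570,46,82.4]),fit("side",im,BLK(u-1),[570,46,82.4]))
# height of block top from depth
W=cloud("side",d);p=proj("side",[o["eef_pos"][0]+10,o["eef_pos"][1]+28,u+31]).astype(int);w=W[p[1]-6:p[1]+6,p[0]-8:p[0]+8];print(p,np.nanmedian(w.reshape(-1,3),0))
dk=np.nanmedian(W[240:262,268:283].reshape(-1,3),0);print("near display",dk)
E
```

```text
[577.22739378  45.96652188 107.86798115] [-0.09386382  0.35501079 -2.43043647] [-0.00029671  0.04692301 -0.01823234] [[-1.33897286e-01  9.01888100e-04  9.90994805e-01]
 [-9.90995196e-01  7.34188956e-05 -1.33897405e-01]
 [-1.93518221e-04 -9.99999591e-01  8.83936184e-04]]
53.86798114545695 (array([572.67,  50.09,  84.35]), np.float64(-12.49)) (array([573.47,  49.33,  84.29]), np.float64(-12.5))
[302 230] [593.08393029  69.31725673  83.74701762]
near display [640.61838382 125.41003169   0.87997057]
```

Request:
{"fn": "servo_tool", "kwargs": {
  "moves": [
    {"grip": 255,"x": -0.2,"y": 0,"z": 0,"wx": 0,"wy": 0,"wz": 0},
    {"grip": 255,"x": 0,"y": 0,"z": -0.3,"wx": 0,"wy": 0,"wz": 0},
    {"grip": 255,"x": 0,"y": 0,"z": -0.3,"wx": 0,"wy": 0,"wz": 0},
    {"grip": 255,"x": 0,"y": 0,"z": -0.15,"wx": 0,"wy": 0,"wz": 0},
    {"grip": 255,"x": 0,"y": 0,"z": 0,"wx": 0,"wy": 0,"wz": 0},
    {"grip": 255,"x": 0,"y": 0,"z": 0,"wx": 0,"wy": 0,"wz": 0}
  ]
}}

```text
time: 5.97
eef_pos: [575.5, 46.8, 100.5]
eef_rot: [[-0.134, 0.001, 0.991], [-0.991, 0.001, -0.134], [-0.001, -1.0, 0.001]]
force: [1.0, 4.0, -1.7]
width: 15.1
```

```bash
python3 - <<'E'
from h import *
o=r.get_obs();print(o["eef_pos"],o["force"],o["wrist_torque"],o["eef_rot"][:,0])
E
```

```text
[575.4970626   46.82913209 100.50487471] [ 0.97818537  4.0174412  -1.65696056] [ 0.71130042 -0.24020405  0.08554494] [-0.13377644 -0.99101066 -0.00131644]
```

The block is dropping into the well (z 100.5, with deck contact at 104). I'll follow the small side force and go on down.

Request:
{"fn": "servo_tool", "kwargs": {
  "moves": [
    {"grip": 255,"x": 0,"y": 0.08,"z": -0.2,"wx": 0,"wy": 0,"wz": 0},
    {"grip": 255,"x": 0,"y": 0,"z": -0.4,"wx": 0,"wy": 0,"wz": 0},
    {"grip": 255,"x": 0,"y": 0,"z": -0.4,"wx": 0,"wy": 0,"wz": 0},
    {"grip": 255,"x": 0,"y": 0,"z": -0.4,"wx": 0,"wy": 0,"wz": 0},
    {"grip": 255,"x": 0,"y": 0,"z": -0.4,"wx": 0,"wy": 0,"wz": 0},
    {"grip": 255,"x": 0,"y": 0,"z": -0.4,"wx": 0,"wy": 0,"wz": 0},
    {"grip": 255,"x": 0,"y": 0,"z": 0,"wx": 0,"wy": 0,"wz": 0},
    {"grip": 255,"x": 0,"y": 0,"z": 0,"wx": 0,"wy": 0,"wz": 0}
  ]
}}

```text
time: 6.63
eef_pos: [574.5, 47.0, 77.6]
eef_rot: [[-0.134, -0.001, 0.991], [-0.991, 0.0, -0.134], [-0.0, -1.0, -0.001]]
force: [1.1, 3.0, -4.8]
width: 15.1
```

Request:
{"fn": "servo_tool", "kwargs": {
  "moves": [
    {"grip": 255,"x": 0,"y": 0,"z": -0.2,"wx": 0,"wy": 0,"wz": 0},
    {"grip": 255,"x": 0,"y": 0,"z": -0.2,"wx": 0,"wy": 0,"wz": 0},
    {"grip": 255,"x": 0,"y": 0,"z": -0.15,"wx": 0,"wy": 0,"wz": 0},
    {"grip": 255,"x": 0,"y": 0,"z": -0.1,"wx": 0,"wy": 0,"wz": 0},
    {"grip": 255,"x": 0,"y": 0,"z": 0,"wx": 0,"wy": 0,"wz": 0},
    {"grip": 255,"x": 0,"y": 0,"z": 0,"wx": 0,"wy": 0,"wz": 0}
  ]
}}

```text
time: 7.13
eef_pos: [575.1, 46.9, 72.1]
eef_rot: [[-0.134, 0.0, 0.991], [-0.991, 0.0, -0.134], [-0.0, -1.0, 0.0]]
force: [-0.8, 3.2, 3.0]
width: 15.2
```

Request:
{"fn": "servo_tool", "kwargs": {
  "moves": [
    {"grip": 150,"x": 0,"y": 0,"z": 0,"wx": 0,"wy": 0,"wz": 0},
    {"grip": 120,"x": 0,"y": 0,"z": 0,"wx": 0,"wy": 0,"wz": 0},
    {"grip": 100,"x": 0,"y": 0,"z": 0,"wx": 0,"wy": 0,"wz": 0},
    {"grip": 80,"x": 0,"y": 0,"z": 0.5,"wx": 0,"wy": 0,"wz": 0},
    {"grip": 50,"x": 0,"y": 0,"z": 3,"wx": 0,"wy": 0,"wz": 0},
    {"grip": 0,"x": 0,"y": 0,"z": 4,"wx": 0,"wy": 0,"wz": 0},
    {"grip": 0,"x": 0,"y": 1,"z": 4,"wx": 0,"wy": 0,"wz": 0},
    {"grip": 0,"x": 0,"y": 3,"z": 1,"wx": 0,"wy": 0,"wz": 0},
    {"grip": 0,"x": 0,"y": 4,"z": 0,"wx": 0,"wy": 0,"wz": 0}
  ]
}}

```text
time: 7.88
eef_pos: [578.4, 125.7, 202.0]
eef_rot: [[-0.137, 0.009, 0.99], [-0.991, -0.0, -0.137], [-0.001, -1.0, 0.009]]
force: [0.3, 0.5, 0.7]
width: 85.4
```

```bash
python3 - <<'E'
from fit import *
o=r.get_obs();print(o["eef_pos"],o["force"],o["width"],o["time"])
T0=np.load("top0.npz")["im"];S0=np.load("side0.npz")["im"]
LT=samp(box(-23,100,-22,22,0,5,"top")+box(-15,15,-10,10,0,5,"top"))
for c,im in(("top",T0),("side",S0)):
    q,v=fit(c,im,LT,[494.8,316.3,17]);a=np.radians(q[2]);print(c,q,v,"grip",(q[:2]+45*np.array([np.cos(a),np.sin(a)])).round(2))
im,d=capture("side");np.savez("side3.npz",im=im,d=d)
print(fit("side",im,BLK(18),[573,48.5,82.4]))
m=cv2.resize(im[200:300,250:400],None,fx=4,fy=4,interpolation=cv2.INTER_CUBIC);save("m3",m)
E
```

```text
[578.4270335  125.73944427 201.97176675] [0.34572028 0.4657372  0.69803277] 85.3948136648913 7.8833
top [494.76 315.93  16.77] -8.27 grip [537.85 328.91]
side [490.09 318.71  16.77] -8.92 grip [533.18 331.69]
(array([574.83,  47.39,  85.98]), np.float64(-13.35))
```

View pics/m3.png

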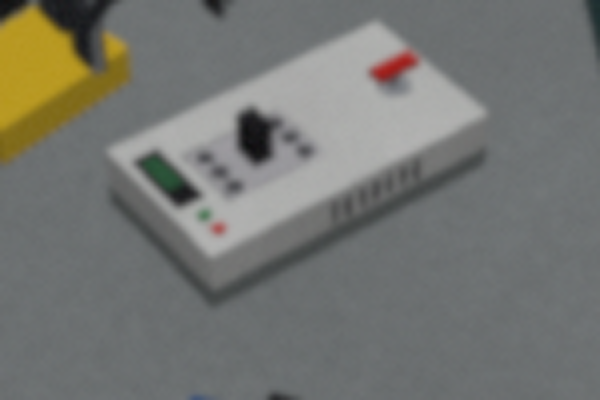

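The side view shows the block flush in the well, with the post upright and the red head clear. Next is the latch plate.

Request:
{"fn": "servo_tool", "kwargs": {
  "moves": [
    {"grip": 0,"x": -0.35,"y": 1.6,"z": 0,"wx": 0,"wy": 0,"wz": 0.111},
    {"grip": 0,"x": -0.35,"y": 1.6,"z": 0,"wx": 0,"wy": 0,"wz": 0.111},
    {"grip": 0,"x": -0.35,"y": 1.6,"z": 0,"wx": 0,"wy": 0,"wz": 0.111},
    {"grip": 0,"x": -0.35,"y": 1.6,"z": 0,"wx": 0,"wy": 0,"wz": 0.111},
    {"grip": 0,"x": -0.35,"y": 1.6,"z": 0,"wx": 0,"wy": 0,"wz": 0.111},
    {"grip": 0,"x": -0.35,"y": 1.6,"z": 0,"wx": 0,"wy": 0,"wz": 0.111},
    {"grip": 0,"x": -0.35,"y": 1.6,"z": 0,"wx": 0,"wy": 0,"wz": 0.111},
    {"grip": 0,"x": -0.35,"y": 1.6,"z": 0,"wx": 0,"wy": 0,"wz": 0.111},
    {"grip": 0,"x": -0.35,"y": 1.6,"z": 0,"wx": 0,"wy": 0,"wz": 0.111},
    {"grip": 0,"x": -0.35,"y": 1.6,"z": 0,"wx": 0,"wy": 0,"wz": 0.111},
    {"grip": 0,"x": -0.35,"y": 1.6,"z": 0,"wx": 0,"wy": 0,"wz": 0.111},
    {"grip": 0,"x": -0.35,"y": 1.6,"z": 0,"wx": 0,"wy": 0,"wz": 0.111}
  ]
}}

```text
time: 8.93
eef_pos: [532.6, 319.4, 196.8]
eef_rot: [[0.933, -0.0, 0.359], [-0.359, -0.0, 0.933], [-0.0, -1.0, -0.0]]
force: [-1.0, -0.8, 0.6]
width: 85.5
```

Request:
{"fn": "servo_tool", "kwargs": {
  "moves": [
    {"grip": 0,"x": 0,"y": 0.5,"z": -1,"wx": 0,"wy": 0,"wz": 0.111},
    {"grip": 0,"x": 0,"y": 0,"z": -1,"wx": 0,"wy": 0,"wz": 0.111},
    {"grip": 0,"x": 0,"y": 0,"z": -1,"wx": 0,"wy": 0,"wz": 0.111},
    {"grip": 0,"x": 0,"y": 0,"z": -1,"wx": 0,"wy": 0,"wz": 0.111},
    {"grip": 0,"x": 0,"y": 0,"z": -1,"wx": 0,"wy": 0,"wz": 0.111},
    {"grip": 0,"x": 0,"y": 0,"z": -1,"wx": 0,"wy": 0,"wz": 0.111},
    {"grip": 0,"x": 0,"y": 0,"z": 0,"wx": 0,"wy": 0,"wz": 0},
    {"grip": 0,"x": 0,"y": 0,"z": 0,"wx": 0,"wy": 0,"wz": 0}
  ]
}}

```text
time: 9.6
eef_pos: [532.5, 323.5, 136.3]
eef_rot: [[0.958, -0.002, -0.286], [0.286, -0.001, 0.958], [-0.002, -1.0, -0.0]]
force: [0.1, 0.2, 0.3]
width: 85.2
```

Request:
{"fn": "servo_tool", "kwargs": {
  "moves": [
    {"grip": 0,"x": 0.52,"y": 0.45,"z": -2.5,"wx": 0,"wy": 0,"wz": 0},
    {"grip": 0,"x": 0,"y": 0,"z": -2.5,"wx": 0,"wy": 0,"wz": 0.004},
    {"grip": 0,"x": 0,"y": 0,"z": -2.5,"wx": 0,"wy": 0,"wz": 0},
    {"grip": 0,"x": 0,"y": 0,"z": -2,"wx": 0,"wy": 0,"wz": 0},
    {"grip": 60,"x": 0,"y": 0,"z": -1,"wx": 0,"wy": 0,"wz": 0},
    {"grip": 120,"x": 0,"y": 0,"z": -0.2,"wx": 0,"wy": 0,"wz": 0},
    {"grip": 255,"x": 0,"y": 0,"z": 0,"wx": 0,"wy": 0,"wz": 0},
    {"grip": 255,"x": 0,"y": 0,"z": 0,"wx": 0,"wy": 0,"wz": 0},
    {"grip": 255,"x": 0,"y": 0,"z": 0,"wx": 0,"wy": 0,"wz": 0},
    {"grip": 255,"x": 0,"y": 0,"z": 0,"wx": 0,"wy": 0,"wz": 0},
    {"grip": 255,"x": 0,"y": 0,"z": 0,"wx": 0,"wy": 0,"wz": 0},
    {"grip": 255,"x": 0,"y": 0,"z": 0,"wx": 0,"wy": 0,"wz": 0}
  ],
  "squeeze": 70
}}

```text
time: 10.6
eef_pos: [539.3, 329.0, 31.5]
eef_rot: [[0.956, 0.003, -0.293], [0.293, 0.001, 0.956], [0.003, -1.0, 0.0]]
force: [-0.4, 0.4, 6.9]
width: 14.7
```

Request:
{"fn": "servo_tool", "kwargs": {
  "moves": [
    {"grip": 255,"x": 0,"y": 0,"z": 1,"wx": 0,"wy": 0,"wz": 0},
    {"grip": 255,"x": 0,"y": 0,"z": 2.5,"wx": 0,"wy": 0,"wz": 0},
    {"grip": 255,"x": 0,"y": 0,"z": 3.5,"wx": 0,"wy": 0,"wz": 0},
    {"grip": 255,"x": 0,"y": -0.5,"z": 3.5,"wx": 0,"wy": 0,"wz": 0},
    {"grip": 255,"x": 0.2,"y": -2,"z": 3.5,"wx": 0,"wy": 0,"wz": 0.05},
    {"grip": 255,"x": 0.2,"y": -3,"z": 2.5,"wx": 0,"wy": 0,"wz": 0.1},
    {"grip": 255,"x": 0.2,"y": -3.3,"z": 0,"wx": 0,"wy": 0,"wz": 0.1},
    {"grip": 255,"x": 0.2,"y": -3.3,"z": 0,"wx": 0,"wy": 0,"wz": 0.1},
    {"grip": 255,"x": 0.2,"y": -3.3,"z": 0,"wx": 0,"wy": 0,"wz": 0.1},
    {"grip": 255,"x": 0.2,"y": -3.3,"z": 0,"wx": 0,"wy": 0,"wz": 0.1},
    {"grip": 255,"x": 0.2,"y": -3.3,"z": 0,"wx": 0,"wy": 0,"wz": 0.1},
    {"grip": 255,"x": 0.2,"y": -3.3,"z": 0,"wx": 0,"wy": 0,"wz": 0.1}
  ]
}}

```text
time: 11.6
eef_pos: [553.6, 73.9, 195.6]
eef_rot: [[0.496, 0.0, -0.868], [0.868, -0.0, 0.496], [0.0, -1.0, -0.0]]
force: [0.3, -0.4, -1.9]
width: 15.1
```

Request:
{"fn": "servo_tool", "kwargs": {
  "moves": [
    {"grip": 255,"x": 0.2,"y": -3.3,"z": 0,"wx": 0,"wy": 0,"wz": 0.1},
    {"grip": 255,"x": 0.2,"y": -3.3,"z": 0,"wx": 0,"wy": 0,"wz": 0.1},
    {"grip": 255,"x": 0,"y": -3.3,"z": 0,"wx": 0,"wy": 0,"wz": 0.1},
    {"grip": 255,"x": 0,"y": -2.5,"z": 0,"wx": 0,"wy": 0,"wz": 0.1},
    {"grip": 255,"x": 0,"y": -1.5,"z": 0,"wx": 0,"wy": 0,"wz": 0.088},
    {"grip": 255,"x": 0,"y": 0,"z": 0,"wx": 0,"wy": 0,"wz": 0},
    {"grip": 255,"x": 0,"y": 0,"z": 0,"wx": 0,"wy": 0,"wz": 0}
  ]
}}

```text
time: 12.18
eef_pos: [557.9, -64.2, 195.3]
eef_rot: [[0.039, 0.0, -0.999], [0.999, 0.0, 0.039], [0.0, -1.0, -0.0]]
force: [-0.2, 0.2, -1.7]
width: 14.7
```

Request:
{"fn": "servo_tool", "kwargs": {
  "moves": [
    {"grip": 255,"x": 0,"y": 0,"z": -1,"wx": 0,"wy": 0,"wz": -0.097},
    {"grip": 255,"x": 0,"y": 0,"z": -1,"wx": 0.0951,"wy": -0.013,"wz": 0},
    {"grip": 255,"x": 0,"y": 0,"z": -1,"wx": 0.0951,"wy": -0.013,"wz": 0},
    {"grip": 255,"x": 0,"y": 0,"z": -0.5,"wx": 0.0951,"wy": -0.013,"wz": 0},
    {"grip": 255,"x": 0,"y": 0,"z": -0.5,"wx": 0.0951,"wy": -0.013,"wz": 0},
    {"grip": 255,"x": 0,"y": 0,"z": 0,"wx": 0.0951,"wy": -0.013,"wz": 0},
    {"grip": 255,"x": 0,"y": 0,"z": 0,"wx": 0.0951,"wy": -0.013,"wz": 0},
    {"grip": 255,"x": 0,"y": 0,"z": 0,"wx": 0,"wy": 0,"wz": 0},
    {"grip": 255,"x": 0,"y": 0,"z": 0,"wx": 0,"wy": 0,"wz": 0},
    {"grip": 255,"x": 0,"y": 0,"z": 0,"wx": 0,"wy": 0,"wz": 0}
  ]
}}

```text
time: 13.02
eef_pos: [558.1, -62.7, 155.0]
eef_rot: [[0.111, 0.073, -0.991], [0.833, 0.538, 0.133], [0.543, -0.84, -0.001]]
force: [0.2, 0.5, -0.9]
width: 14.5
```

```bash
cat > pl.py <<'E'
from fit import *
STUD=np.array([558.2,-75.8,50]);HY=82.2
def state(dy=-0.6,hT=31.5):
    o=r.get_obs();R=np.array(o["eef_rot"]);p=np.array(o["eef_pos"])
    x=R[:,0];z=-R[:,1];y=np.cross(z,x)
    O=p-45*x-hT*z+dy*y
    a=np.radians(HY);E=np.array([[np.cos(a),np.sin(a),0],[-np.sin(a),np.cos(a),0],[0,0,1]])
    print("TCP",p.round(1),"O rel stud (heater)",(E@(O-STUD)).round(1),"x tilt",np.degrees(np.arcsin(x[2])).round(1),"roll",np.degrees(np.arcsin(y[2])).round(1),"yaw",np.degrees(np.arctan2(x[1],x[0])).round(1),"F heater",(E@np.array(o["force"])).round(1),"w",round(o["width"],1),"t",round(o["time"],2))
    return O,x,y,z
E
python3 - <<'E'
from pl import *
O,x,y,z=state()
im,d=capture("side")
x0,y0,s=230,130,4
v=cv2.resize(im[y0:280,x0:420],None,fx=s,fy=s,interpolation=cv2.INTER_CUBIC)
def L(pts,col):
    q=np.array([(proj("side",p)-[x0,y0]+.5)*s-.5 for p in pts]).astype(int);cv2.polylines(v,[q],True,col,1)
L([O+a*x+b*y+5*z for a,b in((-23,-22),(100,-22),(100,22),(-23,22))],(255,255,0))
L([O+a*x+b*y+5*z for a,b in((-15,-10),(15,-10),(15,10),(-15,10))],(255,255,0))
a=np.radians(HY);ex=np.array([np.cos(a),np.sin(a),0]);ey=np.array([-ex[1],ex[0],0])
L([STUD+[0,0,19]+a*ex+b*ey for a,b in((-18,-7),(18,-7),(18,7),(-18,7))],(0,255,0))
save("m4",v)
E
```

```text
TCP [558.1 -62.7 155. ] O rel stud (heater) [-7.8  1.1 54.1] x tilt 32.9 roll -0.0 yaw 82.4 F heater [ 0.5 -0.1 -0.9] w 14.5 t 13.02
```

View pics/m4.png

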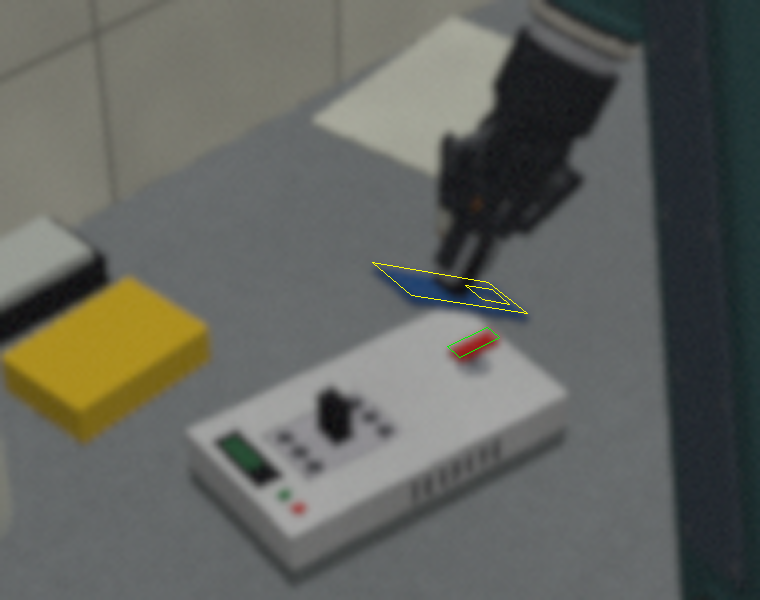

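The overlays sit within about 1.5 mm of the plate and the red head, and both are off the same way, so it's camera bias. The plate is tilted 32.9°, above the stud with its nose outside the head. Lowering it now.

Request:
{"fn": "servo_tool", "kwargs": {
  "moves": [
    {"grip": 255,"x": 0.08,"y": -0.23,"z": -0.5,"wx": 0,"wy": 0,"wz": 0},
    {"grip": 255,"x": 0,"y": 0,"z": -0.6,"wx": 0,"wy": 0,"wz": 0},
    {"grip": 255,"x": 0,"y": 0,"z": -0.6,"wx": 0,"wy": 0,"wz": 0},
    {"grip": 255,"x": 0,"y": 0,"z": -0.5,"wx": 0,"wy": 0,"wz": 0},
    {"grip": 255,"x": 0,"y": 0,"z": 0,"wx": 0,"wy": 0,"wz": 0},
    {"grip": 255,"x": 0,"y": 0,"z": 0,"wx": 0,"wy": 0,"wz": 0}
  ]
}}

```text
time: 13.57
eef_pos: [558.6, -65.5, 132.3]
eef_rot: [[0.111, 0.073, -0.991], [0.831, 0.54, 0.133], [0.545, -0.838, -0.0]]
force: [-0.0, 1.3, -1.5]
width: 14.9
```

```bash
python3 -c "from pl import *;state()"
```

```text
TCP [558.6 -65.5 132.3] O rel stud (heater) [-10.3   0.3  31.3] x tilt 33.0 roll -0.0 yaw 82.4 F heater [ 1.2  0.2 -1.5] w 14.9 t 13.57
```

Request:
{"fn": "servo_tool", "kwargs": {
  "moves": [
    {"grip": 255,"x": 0.03,"y": 0,"z": -0.4,"wx": 0,"wy": 0,"wz": 0},
    {"grip": 255,"x": 0,"y": 0,"z": -0.4,"wx": 0,"wy": 0,"wz": 0},
    {"grip": 255,"x": 0,"y": 0,"z": -0.4,"wx": 0,"wy": 0,"wz": 0},
    {"grip": 255,"x": 0,"y": 0,"z": -0.35,"wx": 0,"wy": 0,"wz": 0},
    {"grip": 255,"x": 0,"y": 0,"z": 0,"wx": 0,"wy": 0,"wz": 0},
    {"grip": 255,"x": 0,"y": 0,"z": 0,"wx": 0,"wy": 0,"wz": 0}
  ]
}}

```text
time: 14.07
eef_pos: [559.1, -65.8, 117.0]
eef_rot: [[0.111, 0.073, -0.991], [0.831, 0.54, 0.133], [0.545, -0.839, -0.001]]
force: [-0.1, -0.6, -1.2]
width: 14.9
```

```bash
python3 -c "from pl import *;state()"
```

```text
TCP [559.1 -65.8 117. ] O rel stud (heater) [-10.5  -0.2  16. ] x tilt 33.0 roll -0.1 yaw 82.4 F heater [-0.6  0.  -1.2] w 14.9 t 14.07
```

Request:
{"fn": "servo_tool", "kwargs": {
  "moves": [
    {"grip": 255,"x": 0.05,"y": 0.4,"z": -0.1,"wx": 0,"wy": 0,"wz": 0},
    {"grip": 255,"x": 0.06,"y": 0.4,"z": 0,"wx": 0,"wy": 0,"wz": 0},
    {"grip": 255,"x": 0.06,"y": 0.4,"z": 0,"wx": 0,"wy": 0,"wz": 0},
    {"grip": 255,"x": 0.05,"y": 0.4,"z": 0,"wx": 0,"wy": 0,"wz": 0},
    {"grip": 255,"x": 0,"y": 0,"z": 0,"wx": 0,"wy": 0,"wz": 0},
    {"grip": 255,"x": 0,"y": 0,"z": 0,"wx": 0,"wy": 0,"wz": 0}
  ]
}}

```text
time: 14.57
eef_pos: [561.4, -49.4, 116.4]
eef_rot: [[0.11, 0.073, -0.991], [0.832, 0.539, 0.132], [0.544, -0.839, -0.002]]
force: [-1.3, 1.7, -1.9]
width: 15.0
```

```bash
python3 -c "from pl import *;state()"
```

```text
TCP [561.4 -49.4 116.4] O rel stud (heater) [ 6.  -0.4 15.5] x tilt 33.0 roll -0.1 yaw 82.5 F heater [ 1.5  1.5 -1.9] w 15.0 t 14.57
```

Request:
{"fn": "servo_tool", "kwargs": {
  "moves": [
    {"grip": 255,"x": 0.05,"y": 0.36,"z": -0.265,"wx": -0.0571,"wy": 0.0078,"wz": 0},
    {"grip": 255,"x": 0.05,"y": 0.36,"z": -0.265,"wx": -0.0571,"wy": 0.0078,"wz": 0},
    {"grip": 255,"x": 0.04,"y": 0.3,"z": -0.315,"wx": -0.0571,"wy": 0.0078,"wz": 0},
    {"grip": 255,"x": 0.04,"y": 0.3,"z": -0.315,"wx": -0.0571,"wy": 0.0078,"wz": 0},
    {"grip": 255,"x": 0,"y": 0,"z": 0,"wx": 0,"wy": 0,"wz": 0},
    {"grip": 255,"x": 0,"y": 0,"z": 0,"wx": 0,"wy": 0,"wz": 0}
  ]
}}

```text
time: 15.07
eef_pos: [563.2, -35.8, 105.0]
eef_rot: [[0.122, 0.046, -0.991], [0.933, 0.336, 0.13], [0.34, -0.941, -0.001]]
force: [0.1, 0.1, -1.4]
width: 14.5
```

```bash
python3 -c "from pl import *;state()"
```

```text
TCP [563.2 -35.8 105. ] O rel stud (heater) [ 8.7 -0.4 10.1] x tilt 19.8 roll -0.1 yaw 82.5 F heater [ 0.1 -0.1 -1.4] w 14.5 t 15.07
```

Request:
{"fn": "servo_tool", "kwargs": {
  "moves": [
    {"grip": 255,"x": 0.04,"y": 0.25,"z": -0.35,"wx": -0.0571,"wy": 0.0078,"wz": 0},
    {"grip": 255,"x": 0.04,"y": 0.25,"z": -0.35,"wx": -0.0571,"wy": 0.0078,"wz": 0},
    {"grip": 255,"x": 0.03,"y": 0.24,"z": -0.38,"wx": -0.0571,"wy": 0.0078,"wz": 0},
    {"grip": 255,"x": 0.03,"y": 0.24,"z": -0.38,"wx": -0.0571,"wy": 0.0078,"wz": 0},
    {"grip": 255,"x": 0.03,"y": 0.18,"z": -0.41,"wx": -0.0571,"wy": 0.0078,"wz": 0},
    {"grip": 255,"x": 0.03,"y": 0.18,"z": -0.35,"wx": -0.0571,"wy": 0.0078,"wz": 0},
    {"grip": 255,"x": 0,"y": 0,"z": 0,"wx": 0,"wy": 0,"wz": 0},
    {"grip": 255,"x": 0,"y": 0,"z": 0,"wx": 0,"wy": 0,"wz": 0}
  ]
}}

```text
time: 15.73
eef_pos: [565.0, -23.0, 82.1]
eef_rot: [[0.131, -0.001, -0.991], [0.991, 0.002, 0.131], [0.002, -1.0, 0.002]]
force: [0.3, -0.3, -1.3]
width: 14.9
```

```bash
python3 -c "from pl import *;state()"
```

```text
TCP [565.  -23.   82.1] O rel stud (heater) [ 8.3 -0.3  0.5] x tilt 0.1 roll 0.1 yaw 82.5 F heater [-0.3 -0.4 -1.3] w 14.9 t 15.73
```

Request:
{"fn": "servo_tool", "kwargs": {
  "moves": [
    {"grip": 255,"x": -0.03,"y": -0.25,"z": 0,"wx": 0,"wy": 0,"wz": 0},
    {"grip": 255,"x": 0,"y": 0,"z": -0.1,"wx": 0,"wy": 0,"wz": 0},
    {"grip": 255,"x": 0,"y": 0,"z": 0,"wx": 0,"wy": 0,"wz": 0},
    {"grip": 185,"x": 0,"y": 0,"z": 0,"wx": 0,"wy": 0,"wz": 0},
    {"grip": 185,"x": 0,"y": 0,"z": 0,"wx": 0,"wy": 0,"wz": 0},
    {"grip": 185,"x": 0,"y": 0,"z": 0,"wx": 0,"wy": 0,"wz": 0},
    {"grip": 185,"x": 0,"y": 0,"z": 0,"wx": 0,"wy": 0,"wz": 0}
  ]
}}

```text
time: 16.32
eef_pos: [565.1, -25.9, 81.6]
eef_rot: [[0.132, 0.0, -0.991], [0.991, -0.0, 0.132], [-0.0, -1.0, -0.0]]
force: [-0.3, -0.0, 0.2]
width: 23.2
```

```bash
python3 -c "from pl import *;state()"
```

```text
TCP [565.1 -25.9  81.6] O rel stud (heater) [ 5.3 -0.8  0.1] x tilt -0.0 roll -0.0 yaw 82.4 F heater [-0.1  0.3  0.2] w 23.2 t 16.32
```

Released with no force left. I'll lift straight up, move clear and look.

Request:
{"fn": "servo_tool", "kwargs": {
  "moves": [
    {"grip": 185,"x": 0,"y": 0,"z": 0.5,"wx": 0,"wy": 0,"wz": 0},
    {"grip": 185,"x": 0,"y": 0,"z": 1.5,"wx": 0,"wy": 0,"wz": 0},
    {"grip": 185,"x": 0,"y": 0,"z": 2.5,"wx": 0,"wy": 0,"wz": 0},
    {"grip": 185,"x": 0,"y": 0,"z": 3.5,"wx": 0,"wy": 0,"wz": 0},
    {"grip": 185,"x": 0,"y": -2,"z": 3.5,"wx": 0,"wy": 0,"wz": 0},
    {"grip": 185,"x": -1,"y": -4,"z": 0,"wx": 0,"wy": 0,"wz": 0},
    {"grip": 185,"x": -1,"y": -4,"z": 0,"wx": 0,"wy": 0,"wz": 0},
    {"grip": 185,"x": -1,"y": -4,"z": 0,"wx": 0,"wy": 0,"wz": 0},
    {"grip": 185,"x": -1,"y": -4,"z": 0,"wx": 0,"wy": 0,"wz": 0},
    {"grip": 185,"x": -1,"y": -4,"z": 0,"wx": 0,"wy": 0,"wz": 0},
    {"grip": 185,"x": 0,"y": -3,"z": 0,"wx": 0,"wy": 0,"wz": 0},
    {"grip": 185,"x": 0,"y": 0,"z": 0,"wx": 0,"wy": 0,"wz": 0}
  ]
}}

```text
time: 17.32
eef_pos: [515.1, -281.9, 197.3]
eef_rot: [[0.136, 0.002, -0.991], [0.991, -0.005, 0.136], [-0.004, -1.0, -0.003]]
force: [0.5, 0.1, -0.4]
width: 23.3
```

```bash
python3 - <<'E'
from fit import *
print(r.get_obs()["force"])
LT=samp(box(-23,100,-22,22,0,55,"top"))
A=[]
for c,b in(("top",(270,185,410,275)),("side",(250,190,400,300))):
    im,d=capture(c)
    print(c,fit(c,im,LT,[559.5 ,-70,82.3]))
    p=im[b[1]:b[3],b[0]:b[2]];A.append(cv2.resize(p,(400,int(400*p.shape[0]/p.shape[1])),interpolation=cv2.INTER_CUBIC))
    W=cloud(c,d)
    for a in(-12,28,60,75,95):
        P=np.array([559,-70,55])+a*np.array([.1357,.9907,0]) +(14 if a<20 else 0)*np.array([-.9907,.1357,0]);q=proj(c,P).round().astype(int);print(a,W[q[1]-1:q[1]+2,q[0]-1:q[0]+2,2].mean().round(1),end=" ")
    print()
H=max(a.shape[0] for a in A);A=[cv2.copyMakeBorder(a,0,H-a.shape[0],0,0,0) for a in A];save("m5",np.hstack(A))
E
```

```text
[ 0.53721704  0.07679035 -0.38319313]
top (array([558.3 , -70.96,  82.28]), np.float64(-20.69))
-12 54.8 28 54.4 60 55.3 75 54.4 95 55.8 
side (array([554.52, -69.35,  83.03]), np.float64(-19.02))
-12 53.9 28 68.7 60 54.0 75 54.5 95 54.2
```

View pics/m5.png

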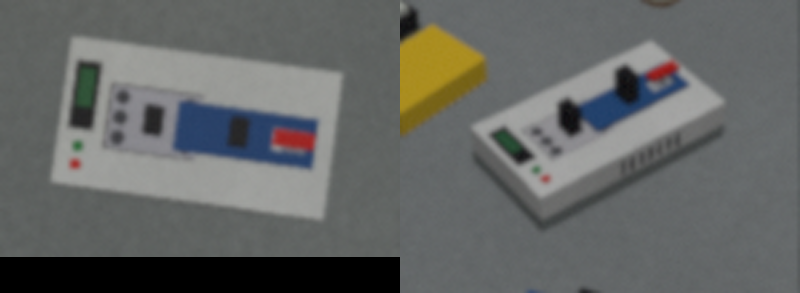

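Both views show the plate flat on the deck with the red head through its eye and its tail over the seated block. Handing in.

```bash
python3 -c "from station import order;print(order.close_job())"
```

```text
the job is handed in; nothing more can be done
None
```

The block is seated in the well and the blue latch plate is locked over it. I handed the job in at about 17.4 s of the 64 s; the hand-in reports no verdict.

- **Block:** It caught the edge of the well on the first try (about 34 N at the wrist). I lifted it, shifted it 2 mm, and it went down to the well floor. In the side view it lies flush with the deck.
- **Latch:** I tilted the plate 33°, hooked it under the red head and laid it level. There was no noticeable contact force on the way.
- **Last checks:**
  - The plate's top measures 54–56 mm above the bench (55 expected).
  - From the top camera, its eye centre is about 4 mm from the stud and it lies within 0.5° of the heater's direction.
  - Its tail lies over the block's edge.
  - The gripper is clear, with no force on it.
- **Disagreements:**
  - The side camera puts the plate about 4 mm away from where the top camera does, as it did for the plate's starting position.
  - The side-camera edge fit read the seated block as turned about 3–4° from the heater. I took that as fit error, since a block that far round would not fit the well.
  - One side-camera height reading (68.7 mm) most likely hit the head or the plate's grip.
- **Other things on the bench:** I did not measure the bystanders again at the end. Nothing was touched on the way that I could see.

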